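# Feed the heel plate between the grommet setter's pillars and press its grommet home

## Robot

A 6-joint arm with a two-finger parallel gripper is mounted at the origin on the work surface. World frame = base frame: x ahead of the robot, y to its left, z up, the work surface at z = 0. Lengths are in m, angles in rad, forces in N, time in s.
With the tool pointing down it reaches from about 0.3 to 0.95 m from the base axis. Payload 3.1 kg.
Tool frame: the origin (TCP) lies midway between the tips of the shut fingers; the grasp point (between the pads) lies 19 mm behind it; z points along the fingers, x is the direction in which the jaws open and shut, and the axes are right-handed (so a half turn about z gives the same grasp; the last joint's range is limited). The gripper opens to 85 mm and grips with 20 to 120 N. Pads are 22 mm wide; open, the fingers measure 114 mm over their backs; the gripper's body (76 mm by 85 mm) begins 54 mm behind the grasp point. The pads swing forward as they close: fully open they stand 13 mm farther back than shut.
Start: joints at [-1.362, 0.308, 1.634, -0, 1.2, -0.07], TCP at [0.172, -0.601, 0.231] pointing down, gripper open.
Joint ranges: [-3.06, 3.06], [-0.79, 1.96], [0.05, 2.63], [-1.19, 4.34], [0.05, 2.64], [-2.94, 2.94]. Speed limits (rad/s): [2.79, 2.79, 3.14, 3.14, 3.14, 3.14].

## Interface

Orientations are given as a unit quaternion [x, y, z, w].
In Python, from rig import env, optics gives the robot as it stands.
- The arm moves only by the tool play_rows, never from a script. Its argument "deltas" is one flat list of numbers, 5 for each row, row after row: the shift along the tool's x, y, z in cm, then the turn about the tool's z in rad, then the opening, from -1 (shut) to 1 (fully open). A call has 1 to 12 rows; each row is the pose to reach, as a shift and turn from the pose commanded when the call began, along the tool's axes at that moment; what a row does not reach only later rows make up. A row lasts 1/8 s, in which the tool goes at most 62.5 mm and 10.7 degrees, less where a joint would pass 70% of its speed; a pose out of reach is approached as far as the arm can. A call with a gripper value outside its range is refused whole. The fingers move at their own pace and stop on an object; "force" is the grip in N (left out, the last holds). Time passes only in rows, so rows that repeat a pose let the fingers close. It gives the time, the measured TCP pose, the force and the opening at its end, in the units of the state.
- env.read_state(): the state, without advancing time (a new reading comes with each control period).
- optics.snapshot(name): name is "side" or "top"; returns the picture (480x640x3 uint8, red, green, blue); there is no depth.
- optics.calibration(name): a dict with "vfov" (degrees; the focal length in pixels is half the picture's height over the tangent of half this angle, whatever the lens; pixels are square), "cx", "cy" (the principal point, pixels), "rvec" (rotation vector, rad) and "tvec" (3), from world to camera coordinates, as OpenCV has them. Camera axes: x right, y down, z forward; pixel columns grow to the right and rows downward; lengths in m; the calibration is good to about 2 mm. A picture is of the moment at which its call begins. calibration takes no time and is no camera call.
- env.job_done(): hands the job in, once; it reports no verdict.
The state is a dict: "clock": time; "joints": joint angles; "joint_velocities": joint speeds; "joint_efforts": joint torques, N m; "tcp_pos": TCP position; "eef_rot": TCP orientation; "wrist_force": force on the tool from outside, world axes, zero at the start; "wrist_torque": the same for the moment, N m; "grip_width": finger opening in m.
Only numpy, scipy, OpenCV 4.12 (cv2) and the standard library are available. Lean on these libraries where they do the work, as an engineer would, in place of code of your own. Each camera call takes 0.05 s, during which the arm holds its last target.

## Task

Set the snap grommet in the snowshoe heel plate: slide the plate flat along the setter's feed board, grommet end first, through the gap between the two guide pillars until it sits squarely against the back stop, then press the setter's head down by its palm knob until the grommet is fully home, and let the head spring back up. Only push and press with the fingers: do not pick the plate up, do not bring the head down before the plate is home, and leave the boot last, the pliers and the tube offcut alone.

Things in the scene. Friction and masses are not known exactly. Their poses are not given: they have to be found in the camera images.
- setter: bench grommet setter fixed to the work board: plywood feed board, 360 x 220 x 18 mm, with two steel pillars, a sprung grey head on them and a back stop. Origin: on the press axis, midway between the pillars, at the feed board's underside (top 18 mm above). x: feed direction, to the back stop; y: pillar to pillar; z: up. The feed board runs from x = -270 to +90 mm, y = +-110 mm
- gap (a point): point on the feed board's top midway between the two guide pillars, under the punch, axes as the setter's. The pillars are 20 mm in diameter and 104 mm tall, at y = +-61 mm from here: 102 mm clear between them. The head over them is a bar 46 mm (x) by 165 mm (y) by 18 mm, its underside 70 mm above the feed board at rest
- back_stop (a point): middle of the steel back stop's face, at the feed board's top, 45 mm beyond the gap point along the setter's x; the bar is 70 mm wide and 18 mm tall. The plate's grommet end butts against it
- plate: loose black plastic heel plate lying on the feed board before the pillars: 150 mm long (its x) x 96 mm wide (y) x 12 mm, corners rounded to 14 mm, 0.13 to 0.25 kg. Origin: centre of its underside. x points to the grommet end, which goes in first; three ribs 3 mm high on the other half. Home, its origin is at setter x = -30 mm. Starts 95 to 125 mm short, up to 25 mm aside and 0.25 rad askew
- grommet_top (a point): centre of the top of the white nylon snap grommet's flange (24 mm diameter, 3 mm thick), at x = +30 mm, y = 0 of the plate: 20 mm above the plate's underside before it is pressed, 15 mm after
- grommet (a joint): how far the grommet is pressed into the plate: 0 = standing 5 mm proud, 0.005 = fully home. It moves against about 4 N of friction and stays where it is left
- punch (a point): centre of the lower face of the steel punch (32 mm diameter at the face) under the setter's head, on the press axis, 34 mm above the feed board at rest; it goes down with the head
- knob_top (a point): centre of the top of the black mushroom palm knob (52 mm diameter, top flat for 28 mm) on the setter's head, on the press axis, 152 mm above the work board at rest; it goes down with the head
- head (a joint): how far the head is pressed down (m): 0 at rest, stops at 0.021. A spring returns it: about 3 N to start it, 7 N at the bottom, plus the grommet's 4 N. With the plate home the punch meets the grommet at about 0.014 and has it fully home at 0.019
- last: a carved pine boot last, 262 x 88 x 112 mm, standing on its sole on the work board beside the setter (leave alone); origin at the middle of its underside, x to the toe
- pliers: chrome locking pliers lying on the work board, 240 x 50 x 18 mm (leave alone); origin near the middle of their underside, x to the jaws
- tube: a dull aluminium frame tube offcut lying on the work board, 22 mm diameter, 165 mm long, one end hammered flat (leave alone); origin at the middle of its underside, x to the flat end
Things that resemble listed ones, but are neither listed nor needed, are in the scene too. Of the things that look like the plate, the middle-sized one is meant.

How it is judged:
On the way, in this order (a step that is already met when the one before it is completed fails the run):
1. the plate is through the gap, square against the back stop with the grommet under the punch (horizontal distance between grommet_top and punch below 0.005 m and x of plate in the frame of setter above -0.033 m and angle between the x axis of plate and the x axis of setter, either way round below 0.06 rad), for 0.2 s.
2. the head is pressed down and has pushed the grommet home (value of joint grommet above 0.004 m and value of joint head above 0.016 m), for 0.05 s.
At the end, for the whole second after the job is handed in: the grommet is pressed home (at least 4 of its 5 mm), the head is back up within 2 mm, and the plate lies still and flat on the feed board between the pillars, its end within 4 mm of the back stop, square to it within 0.07 rad, the grommet within 6 mm of the press axis (value of joint grommet above 0.004 m and value of joint head below 0.002 m and horizontal distance between grommet_top and punch below 0.006 m and x of plate in the frame of setter above -0.034 m and angle between the x axis of plate and the x axis of setter, either way round below 0.07 rad and z of plate in the frame of setter below 0.02 m and linear speed of plate below 0.01 m/s); the robot touches nothing.
It fails at once if the plate was lifted or tipped off the feed board (z of plate in the frame of setter above 0.025 m or z of plate in the frame of setter below 0.012 m or angle between plate's own z axis and vertical above 0.12 rad).
It fails at once if the head was brought down while the plate was not home under the punch (value of joint head above 0.006 m and horizontal distance between grommet_top and punch above 0.008 m).
It fails at once if the boot last was disturbed (distance of last from where it was at the start of the episode above 0.01 m).
It fails at once if the pliers were disturbed (distance of pliers from where it was at the start of the episode above 0.01 m).
It fails at once if the tube offcut was disturbed (distance of tube from where it was at the start of the episode above 0.01 m).
It also fails if it takes over 72 s, if anything falls off the work surface, if the arm or the gripper's body presses on something with over 40 N, if the wrist force passes 120 N, or if a joint passes its speed limit or range.

## Working session

There is one attempt and no reset: what is moved stays moved. The work goes in short steps, Python scripts to look and compute and a tool call to move; the robot and the scene stay as the last step left them, time stands still between calls to the robot, and variables do not carry over. Pictures are saved under pics/ and viewed, and the job is handed in when it is done.

Besides the shell and the picture viewer there is one more tool, called after "Request:" as name(argument=value, ...) on one line, values as JSON. play_rows: Moves the arm, as the interface text tells. Its arguments: {"type":"object","properties":{"deltas":{"type":"array","items":{"type":"number"}},"force":{"type":"number"}},"required":["deltas"]}

```bash
mkdir -p pics; ls
cat > h.py <<'E'
import numpy as np, cv2
from rig import env, optics
def cal(n):
    c=optics.calibration(n); f=240/np.tan(np.radians(c['vfov'])/2)
    K=np.array([[f,0,c['cx']],[0,f,c['cy']],[0,0,1.]]); R=cv2.Rodrigues(np.array(c['rvec'],float))[0]
    return K,R,np.array(c['tvec'],float).reshape(3),c
def ray(n,uv,z):
    K,R,t,c=cal(n); uv=np.atleast_2d(np.array(uv,float))
    d=np.c_[uv,np.ones(len(uv))]@np.linalg.inv(K).T@R; o=-R.T@t
    return o+d*((z-o[2])/d[:,2])[:,None]
def proj(n,p):
    K,R,t,c=cal(n); q=(np.atleast_2d(p)@R.T+t)@K.T; return q[:,:2]/q[:,2:]
E
python3 - <<'E'
from h import *
for n in('side','top'):
    im=optics.snapshot(n); cv2.imwrite(f'pics/{n}0.png',im[:,:,::-1]); print(optics.calibration(n), -cal(n)[1].T@cal(n)[2])
s=env.read_state();print(s['clock'],s['tcp_pos'],s['eef_rot'],s['grip_width'])
E
```

```text
pics
{'vfov': 46.0787658062666, 'cx': 320.74673189295567, 'cy': 244.9120640874133, 'rvec': array([ 0.48387952, -2.83350572,  1.01019552]), 'tvec': array([0.54466955, 0.24530517, 1.30309663])} [0.32787473 0.78066273 1.15670404]
{'vfov': 56.02553876406842, 'cx': 311.8663713074892, 'cy': 243.95845258395758, 'rvec': array([ 2.16071145, -2.11290793,  0.1390223 ]), 'tvec': array([-0.02534601,  0.58619398,  1.23219277])} [ 0.39983288 -0.03633723  1.30436885]
0.1 [ 0.17183991 -0.60013613  0.23015684] [ 7.98518056e-01 -6.01969962e-01 -7.87478263e-04 -6.77161222e-04] 0.08566198362767537
```

View pics/top0.png

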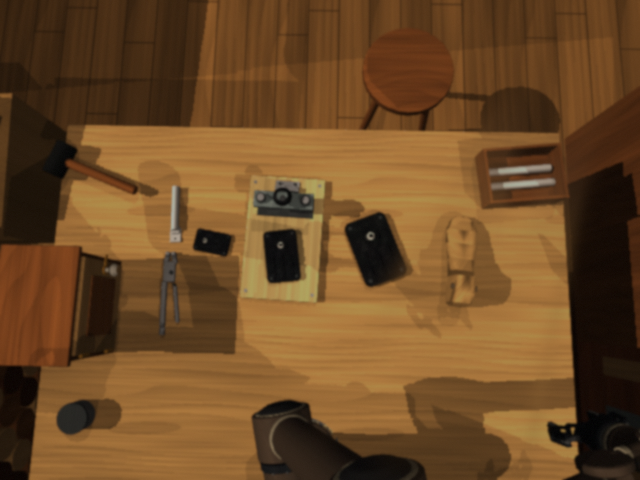

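View pics/side0.png

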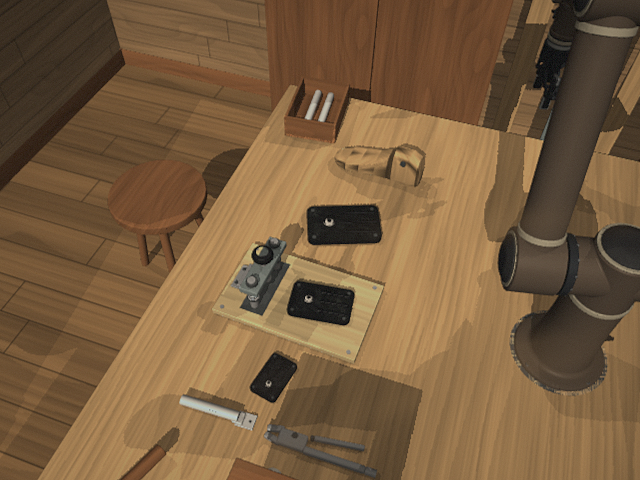

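The top picture shows three plate-like things: small at (212,242), middle at (282,256) and large at (376,249). The middle-sized one is the plate meant. It lies on the feed board with its grommet end towards the pillars, as described. I'll confirm this in an enlarged crop.

Run:
```python
import cv2
a=cv2.imread('pics/top0.png')[165:315,180:420]; cv2.imwrite('pics/top0c.png',cv2.resize(a,None,fx=3.33,fy=3.33,interpolation=cv2.INTER_CUBIC))
a=cv2.imread('pics/side0.png')[220:370,200:400]; cv2.imwrite('pics/side0c.png',cv2.resize(a,None,fx=4,fy=4,interpolation=cv2.INTER_CUBIC))
```

```text
(no output)
```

View pics/top0c.png

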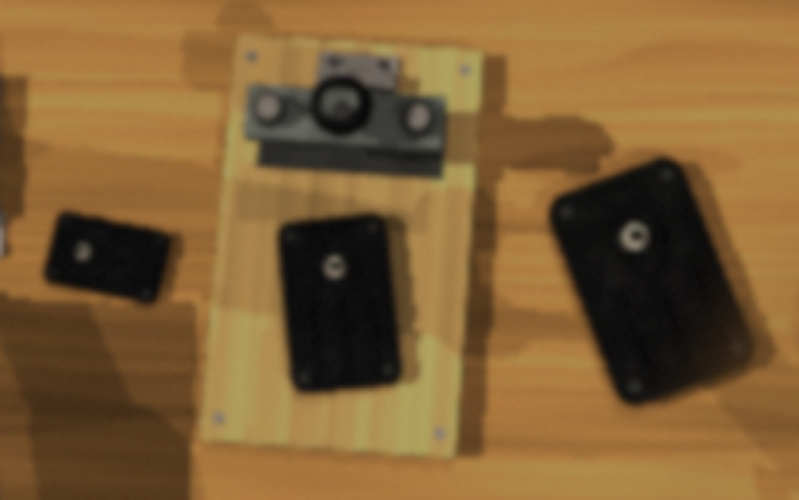

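View pics/side0c.png

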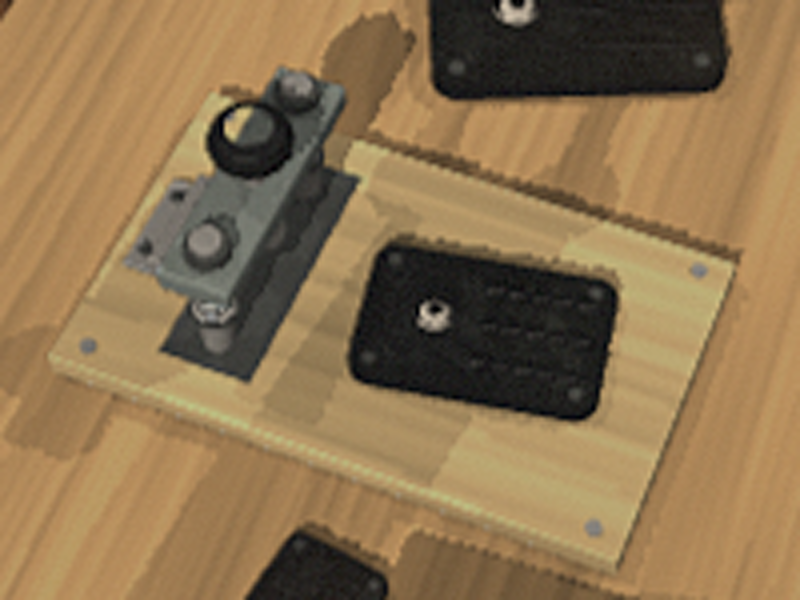

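```bash
cat >> h.py <<'E'
def fitboard(pts):
    # corner pts order: +x+y,+x-y,-x-y,-x+y
    L=np.array([[.09,.11],[.09,-.11],[-.27,-.11],[-.27,.11]]); P=np.array(pts)[:,:2]
    a=L-L.mean(0); b=P-P.mean(0)
    th=np.arctan2((a[:,0]*b[:,1]-a[:,1]*b[:,0]).sum(),(a*b).sum())
    R=np.array([[np.cos(th),-np.sin(th)],[np.sin(th),np.cos(th)]])
    t=P.mean(0)-R@L.mean(0)
    return t,th,(P-(L@R.T+t))*1000
def plate(im,n,roi,thr=60):
    # plate dark contour within roi x0,y0,x1,y1; top face z=.030
    x0,y0,x1,y1=roi; g=im[y0:y1,x0:x1].max(2); m=(g<thr).astype(np.uint8)
    m=cv2.morphologyEx(m,cv2.MORPH_CLOSE,np.ones((7,7)))
    cs=cv2.findContours(m,cv2.RETR_EXTERNAL,cv2.CHAIN_APPROX_NONE)[0]; c=max(cs,key=cv2.contourArea)[:,0,:]+[x0,y0]
    w=ray(n,c,.030)[:,:2]
    (cx,cy),(a,b),ang=cv2.minAreaRect((w*1000).astype(np.float32))
    M=None
    bp=cv2.boxPoints(((cx,cy),(a,b),ang)); e=[bp[1]-bp[0],bp[2]-bp[1]]; v=max(e,key=np.linalg.norm)
    if v[0]<0: v=-v
    return np.array([cx,cy])/1000, np.arctan2(v[1],v[0]), (a,b)
E
python3 - <<'E'
from h import *
tc=np.array([[237,36],[483,50],[457,457],[204,440]])/3.333+[180,165]-0.35
sc=np.array([[50,358],[218,90],[737,255],[617,562]])/4+[200,220]-.4
sc=sc[[1,0,3,2]]  # tentative
print(ray('top',tc,.018)); print(ray('side',sc,.018))
t,th,r=fitboard(ray('top',tc,.018)); print('top',t,th,r)
for perm in ([0,1,2,3],[1,0,3,2]):
    t,th,r=fitboard(ray('side',sc[perm],.018)); print('side',t,th,r)
im=optics.snapshot('top'); 
for thr in(40,50,60,70):print(plate(im,'top',(255,222,308,288),thr))
im=optics.snapshot('side')
for thr in(40,50,60,70):print(plate(im,'side',(284,278,358,328),thr))
E
```

```text
[[ 0.79116985  0.17368948  0.018     ]
 [ 0.78246567 -0.04462586  0.018     ]
 [ 0.42535935 -0.02948819  0.018     ]
 [ 0.4347261   0.18639907  0.018     ]]
[[ 0.77742028 -0.05003253  0.018     ]
 [ 0.78950347  0.17271484  0.018     ]
 [ 0.43349765  0.1881003   0.018     ]
 [ 0.42458893 -0.03728096  0.018     ]]
top [0.6983593  0.06792083] -0.03970815411857989 [[-1.48525841 -0.57184949]
 [-1.45593485  0.9393997 ]
 [ 1.15397237  1.78588547]
 [ 1.78722088 -2.15343568]]
side [0.6961969  0.06520993] -0.03517930432237096 [[ -12.58985891 -222.00891117]
 [   7.23118282  220.60233405]
 [  11.00262505  223.32585755]
 [  -5.64394895 -221.91928043]]
side [0.69617448 0.06462685] -0.04166275071658991 [[-1.17449238  1.93200553]
 [-4.09452969 -1.00626855]
 [ 2.76172625 -3.2489519 ]
 [ 2.50729582  2.32321492]]
(array([0.55350275, 0.0734149 ]), np.float32(0.13232376), (143.3634490966797, 90.1742935180664))
(array([0.55370386, 0.07330452]), np.float32(0.12701753), (145.355224609375, 92.356689453125))
(array([0.55388483, 0.07318454]), np.float32(0.12374143), (146.1077880859375, 93.9439926147461))
(array([0.55414343, 0.07235666]), np.float32(0.12193231), (147.46224975585938, 97.72174072265625))
(array([0.55136218, 0.07535878]), np.float32(0.06883981), (151.77015686035156, 106.66842651367188))
(array([0.55201367, 0.07511269]), np.float32(0.059843864), (153.51820373535156, 107.42350006103516))
(array([0.55220251, 0.0754776 ]), np.float32(0.053203072), (154.28196716308594, 108.78854370117188))
(array([0.55186792, 0.07514278]), np.float32(0.052612096), (154.93800354003906, 109.49019622802734))
```

```bash
cat >> h.py <<'E'
def togo(target,yawx):
    # target world xyz, desired tool-x world yaw -> tool deltas cm, turn
    from scipy.spatial.transform import Rotation as Ro
    s=env.read_state(); R=Ro.from_quat(s['eef_rot']).as_matrix()
    d=R.T@(np.array(target)-s['tcp_pos'])*100
    cur=np.arctan2(R[1,0],R[0,0]); dy=(yawx-cur+np.pi)%(2*np.pi)-np.pi
    return d.round(2), round(-dy,3), cur
E
python3 - <<'E'
from h import *
print(ray('top',np.array([[341,105]])/3.333+[180,165]-.35,.152))
print(ray('top',np.array([[268,108],[420,117]])/3.333+[180,165]-.35,.122).tolist(), 'pillar tops')
print(ray('side',np.array([[247,133]])/4+[200,220]-.4,.15))
# grommet
print(ray('top',np.array([[334,266]])/3.333+[180,165]-.35,.038), ray('side',np.array([[433,314]])/4+[200,220]-.4,.038))
print(togo([.4495,.0604,.20],0.125-np.pi/2)); print(env.read_state()['clock'])
E
```

```text
[[0.69573487 0.06722623 0.152     ]]
[[0.6997943929146311, 0.12895736616860065, 0.12200000000000011], [0.6947400101742807, 0.005775858314086037, 0.12200000000000011]] pillar tops
[[0.69739936 0.06970419 0.15      ]]
[[0.58400403 0.07875475 0.038     ]] [[0.58189103 0.07944985 0.038     ]]
(array([-55.88, -44.88,   3.14]), np.float64(0.154), np.float64(-1.2919447624208278))
0.2
```

Request:
play_rows(deltas=[-4.7, -3.7, 0, 0, -0.05, -9.3, -7.5, 0, 0.02, -0.05, -14, -11.2, 0, 0.04, -0.05, -18.6, -15, 0, 0.06, -0.05, -23.3, -18.7, 0.5, 0.08, -0.05, -28, -22.4, 1, 0.1, -0.05, -32.6, -26.2, 1.5, 0.12, -0.05, -37.3, -29.9, 2, 0.14, -0.05, -42, -33.7, 2.5, 0.154, -0.05, -46.6, -37.4, 3, 0.154, -0.05, -51.2, -41.1, 3, 0.154, -0.05, -55.9, -44.9, 3.1, 0.154, -0.05])

```text
clock: 1.7
tcp_pos: [0.4503, 0.062, 0.2005]
eef_rot: [0.75, -0.661, 0.0, -0.0]
wrist_force: [0.9, -0.3, 0.1]
grip_width: 0.0406
```

Request:
play_rows(deltas=[0, 0, 0, 0, -0.05, 0, 0, 0, 0, -0.05])

```text
clock: 1.95
tcp_pos: [0.4492, 0.06, 0.1999]
eef_rot: [0.75, -0.661, -0.0, 0.001]
wrist_force: [0.2, 0.1, -0.4]
grip_width: 0.0404
```

Run:
```python
from h import *
s=env.read_state(); print(s)
print(togo([.4495,.0604,.05],0.125-np.pi/2))
```

```text
{'clock': 1.95, 'joints': array([ 3.71733690e-02,  7.42582086e-03,  2.05110277e+00, -6.89351968e-04,
        1.08431053e+00,  1.48217147e+00]), 'joint_velocities': array([-3.51988233e-02, -1.09962504e-02,  1.29688201e-02, -1.69135192e-05,
        3.88972176e-05,  1.16347731e-03]), 'joint_efforts': array([ 7.75532182e-01, -2.62215954e+01, -2.63895178e+01,  5.67395962e-02,
       -3.56969121e-02,  2.05985729e-03]), 'tcp_pos': array([0.44921844, 0.06004324, 0.19992424]), 'eef_rot': array([ 7.50262042e-01, -6.61140218e-01, -2.42117745e-04,  6.50054008e-04]), 'wrist_force': array([ 0.16354507,  0.13852084, -0.37785114]), 'wrist_torque': array([ 0.0328208 , -0.0086782 , -0.04687614]), 'grip_width': 0.040387896470691416}
(array([-0.04, -0.05, 14.99]), np.float64(0.001), np.float64(-1.4446751107848943))
```

Request:
play_rows(deltas=[0, 0, 5, 0, -0.05, 0, 0, 10, 0, -0.05, 0, 0, 14, 0, -0.05, 0, 0, 16.5, 0, -0.05, 0, 0, 17, 0, -0.05, 0, 0, 17.4, 0, -0.05, 0, 0, 17.4, 0, -0.05, 0, 0, 17.4, 0, -0.05])

```text
clock: 2.95
tcp_pos: [0.4508, 0.06, 0.0273]
eef_rot: [0.75, -0.662, 0.001, -0.001]
wrist_force: [-0.1, 0.3, -0.7]
grip_width: 0.0405
```

Run:
```python
from h import *
im=optics.snapshot('side'); cv2.imwrite('pics/s1.png',cv2.resize(im[220:370,250:450,::-1],None,fx=4,fy=4,interpolation=cv2.INTER_CUBIC))
```

```text
(no output)
```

View pics/s1.png

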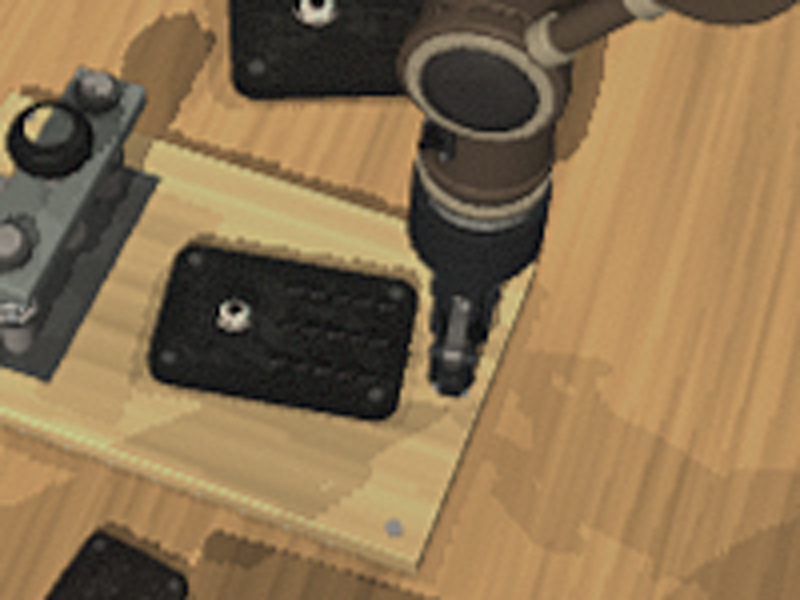

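The gripper stands behind the plate's rear edge at crop (450,380), over the board. I'll creep down to touch the board and get the finger height.

Request:
play_rows(deltas=[0, 0, 0.2, 0, -0.05, 0, 0, 0.4, 0, -0.05, 0, 0, 0.4, 0, -0.05])

```text
clock: 3.38
tcp_pos: [0.4495, 0.0602, 0.0221]
eef_rot: [0.75, -0.662, -0.0, 0.0]
wrist_force: [0.3, 0.5, -1.0]
grip_width: 0.0405
```

Request:
play_rows(deltas=[0, 0, 0.2, 0, -0.05, 0, 0, 0.2, 0, -0.05])

```text
clock: 3.62
tcp_pos: [0.4496, 0.0601, 0.02]
eef_rot: [0.75, -0.662, -0.0, 0.0]
wrist_force: [-0.5, -0.1, 0.3]
grip_width: 0.0406
```

Request:
play_rows(deltas=[0, 0, 0.2, 0, -0.05, 0, 0, 0.2, 0, -0.05])

```text
clock: 3.88
tcp_pos: [0.4496, 0.0601, 0.0181]
eef_rot: [0.75, -0.662, -0.0, 0.0]
wrist_force: [0.1, 0.5, -0.6]
grip_width: 0.0409
```

Request:
play_rows(deltas=[0, 0, 0.2, 0, -0.05, 0, 0, 0.2, 0, -0.05])

```text
clock: 4.12
tcp_pos: [0.4501, 0.0601, 0.0165]
eef_rot: [0.75, -0.662, 0.0, -0.0]
wrist_force: [0.1, -0.6, 2.5]
grip_width: 0.0403
```

Request:
play_rows(deltas=[0, 0, 0.15, 0, -0.05, 0, 0, 0.15, 0, -0.05])

```text
clock: 4.38
tcp_pos: [0.4501, 0.0601, 0.0164]
eef_rot: [0.75, -0.662, -0.0, 0.0]
wrist_force: [-4.5, -0.4, 16.4]
grip_width: 0.0404
```

Request:
play_rows(deltas=[0, 0, -0.55, 0, -0.05, 0, -0.6, -0.55, 0, -0.05, 0, -1.2, -0.55, 0, -0.05, 0, -1.7, -0.55, 0, -0.05, 0, -1.7, -0.55, 0, -0.05])

```text
clock: 5.0
tcp_pos: [0.4673, 0.0623, 0.0201]
eef_rot: [0.75, -0.662, 0.0, -0.0]
wrist_force: [-0.6, 0.1, -0.1]
grip_width: 0.0409
```

Run:
```python
from h import *
from scipy.spatial.transform import Rotation as Ro
s=env.read_state(); R=Ro.from_quat(s['eef_rot']).as_matrix(); p=s['tcp_pos']; print(p,s['wrist_force'])
T=np.array([.697,.067]);th=-.0405; Rs=np.array([[np.cos(th),-np.sin(th)],[np.sin(th),np.cos(th)]])
cur=np.arctan2(R[1,0],R[0,0])
for f in np.linspace(0,1,11):
    c=np.array([-.1439+f*.049,.0007*(1-f)]); y=.165*(1-f)
    tc=T+Rs@(c-.086*np.array([np.cos(y),np.sin(y)]))
    d=R.T@np.r_[tc-p[:2],0]*100
    print(d.round(2), round(cur-(y+th-np.pi/2),3))
```

```text
[0.46726807 0.0622556  0.02012421] [-0.61994666  0.09253927 -0.06716975]
[-0.05 -0.07  0.  ] 0.0
[-0.1  -0.55  0.  ] 0.017
[-0.16 -1.04  0.  ] 0.033
[-0.21 -1.53  0.  ] 0.05
[-0.27 -2.02  0.  ] 0.066
[-0.32 -2.51  0.  ] 0.083
[-0.38 -3.01  0.  ] 0.099
[-0.43 -3.5   0.  ] 0.116
[-0.48 -4.    0.  ] 0.132
[-0.54 -4.51  0.  ] 0.149
[-0.59 -5.01  0.  ] 0.165
```

Request:
play_rows(deltas=[0, -0.3, 0, 0, -0.05, -0.05, -0.6, 0, 0.01, -0.05, -0.16, -1.05, 0, 0.03, -0.05, -0.21, -1.55, 0, 0.05, -0.05, -0.27, -2.0, 0, 0.066, -0.05, -0.32, -2.5, 0, 0.083, -0.05, -0.38, -3.0, 0, 0.1, -0.05, -0.43, -3.5, 0, 0.116, -0.05, -0.48, -4.0, 0, 0.132, -0.05, -0.54, -4.5, 0, 0.15, -0.05, -0.59, -5.0, 0, 0.165, -0.05, -0.59, -5.0, 0, 0.165, -0.05])

```text
clock: 6.5
tcp_pos: [0.5166, 0.0744, 0.0205]
eef_rot: [-0.693, 0.721, -0.001, 0.001]
wrist_force: [0.3, 0.7, 0.4]
grip_width: 0.0406
```

Run:
```python
from h import *
im=optics.snapshot('top'); cv2.imwrite('pics/t2.png',cv2.resize(im[165:315,200:400,::-1],None,fx=4,fy=4,interpolation=cv2.INTER_CUBIC))
im=optics.snapshot('side'); cv2.imwrite('pics/s2.png',cv2.resize(im[220:370,220:420,::-1],None,fx=4,fy=4,interpolation=cv2.INTER_CUBIC))
```

```text
(no output)
```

View pics/t2.png

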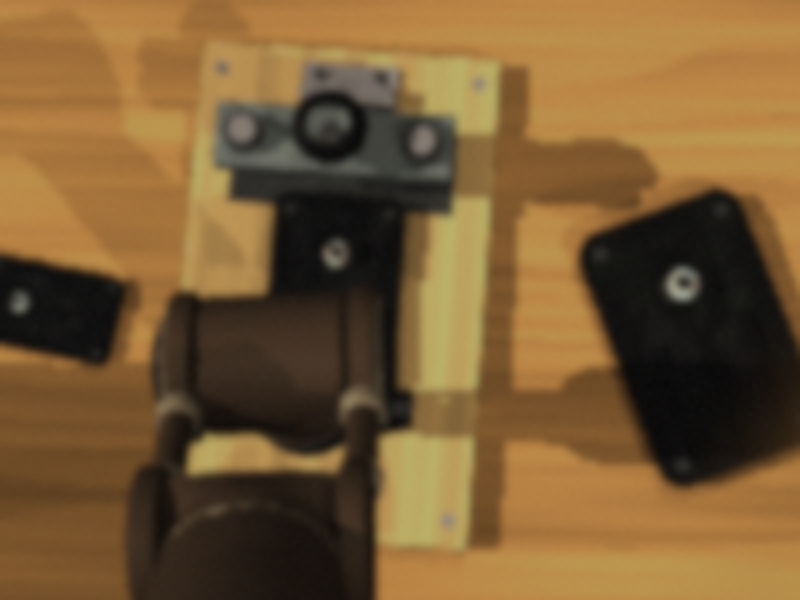

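View pics/s2.png

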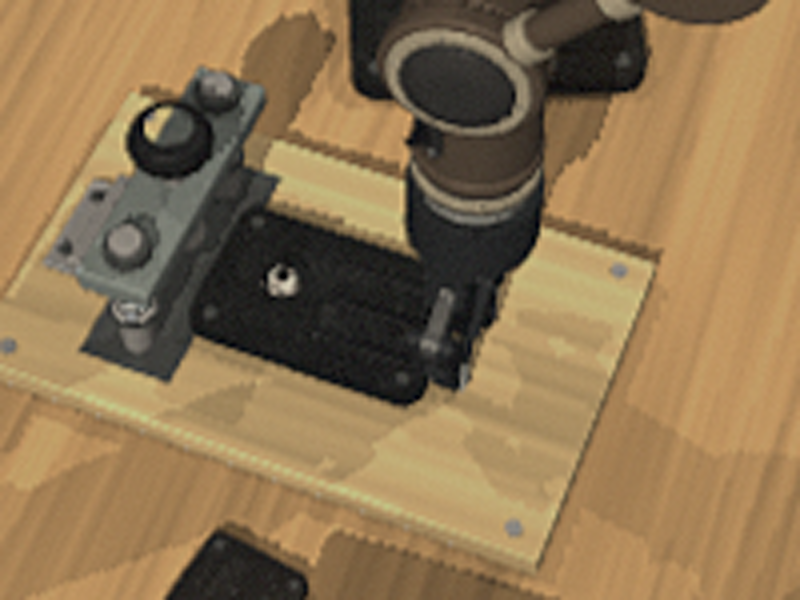

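The plate now lies parallel to the board, with the grommet at top crop (335,252) and side crop (282,280). I'll measure the lateral offset from both views.

Run:
```python
from h import *
T=np.array([.697,.067]);th=-.0405; Rs=np.array([[np.cos(th),-np.sin(th)],[np.sin(th),np.cos(th)]])
g=ray('top',np.array([[335,252]])/4+[200,165]-.4,.038)[:,:2]; g2=ray('side',np.array([[282,279]])/4+[220,220]-.4,.038)[:,:2]
print(((g-T)@Rs)*1000,((g2-T)@Rs)*1000)
im=optics.snapshot('top')
for r in range(217,236,3):
    x=im[r,255:315].max(1).astype(int); b=np.where(x<62)[0]+255
    e=np.array([[b[0]-.5,r],[b[-1]+.5,r]]); w=(ray('top',e,.03)[:,:2]-T)@Rs*1000
    print(r,b[0],b[-1],w.round(1).tolist(),w[:,1].mean())
s=env.read_state(); print(s['tcp_pos'],((s['tcp_pos'][:2]-T)@Rs)*1000)
```

```text
[[-64.22083049   0.82868353]] [[-66.59029191   0.4769558 ]]
217 269 306 [[-34.4, 46.7], [-27.7, -62.8]] -8.085118099386719
220 269 300 [[-43.2, 46.0], [-37.6, -46.2]] -0.09244985154748875
223 269 300 [[-52.0, 45.3], [-46.3, -46.8]] -0.7338975696529637
226 268 300 [[-60.9, 47.5], [-55.1, -47.4]] 0.06443863048189513
229 268 300 [[-69.6, 46.8], [-63.8, -47.9]] -0.5759035456461028
232 268 300 [[-78.4, 46.1], [-72.6, -48.5]] -1.2149749141944923
235 268 299 [[-87.1, 45.4], [-81.4, -46.3]] -0.42181053980820593
[0.51580738 0.07427299 0.0203536 ] [-1.81338517e+02 -6.92646656e-02]
```

Request:
play_rows(deltas=[0, -0.6, 0, 0, -0.05, 0, -1.2, 0, 0, -0.05, 0, -1.8, 0, 0, -0.05, 0, -2.4, 0, 0, -0.05, 0, -3.0, 0, 0, -0.05, 0, -3.6, 0, 0, -0.05, 0, -4.2, 0, 0, -0.05, 0, -4.8, 0, 0, -0.05, 0, -5.4, 0, 0, -0.05, 0, -5.8, 0, 0, -0.05, 0, -6.0, 0, 0, -0.05])

```text
clock: 8.02
tcp_pos: [0.5757, 0.0719, 0.0204]
eef_rot: [-0.693, 0.721, 0.0, -0.0]
wrist_force: [-0.8, 0.5, 1.2]
grip_width: 0.0404
```

Request:
play_rows(deltas=[0, -0.2, 0, 0, -0.05, 0, -0.3, 0, 0, -0.05])

```text
clock: 8.28
tcp_pos: [0.5785, 0.0718, 0.0203]
eef_rot: [-0.693, 0.721, 0.0, -0.0]
wrist_force: [-1.5, 0.2, 1.4]
grip_width: 0.0406
```

Request:
play_rows(deltas=[0, -0.1, 0, 0, -0.05, 0, -0.2, 0, 0, -0.05])

```text
clock: 8.52
tcp_pos: [0.5805, 0.0717, 0.0203]
eef_rot: [-0.693, 0.721, 0.0, -0.0]
wrist_force: [-0.8, 0.4, 1.0]
grip_width: 0.0407
```

Request:
play_rows(deltas=[0, -0.1, 0, 0, -0.05, 0, -0.1, 0, 0, -0.05])

```text
clock: 8.78
tcp_pos: [0.5818, 0.0716, 0.0203]
eef_rot: [-0.693, 0.721, -0.0, 0.0]
wrist_force: [-0.2, -0.0, 1.1]
grip_width: 0.0405
```

Request:
play_rows(deltas=[0, -0.1, 0, 0, -0.05, 0, -0.1, 0, 0, -0.05])

```text
clock: 9.02
tcp_pos: [0.5826, 0.0716, 0.0202]
eef_rot: [-0.693, 0.721, -0.0, 0.0]
wrist_force: [-1.2, 0.3, 0.2]
grip_width: 0.0405
```

Request:
play_rows(deltas=[0, -0.1, 0, 0, -0.05, 0, -0.1, 0, 0, -0.05])

```text
clock: 9.28
tcp_pos: [0.583, 0.0716, 0.0202]
eef_rot: [-0.693, 0.721, 0.0, -0.0]
wrist_force: [-2.3, 0.4, 0.4]
grip_width: 0.0407
```

Request:
play_rows(deltas=[0, -0.1, 0, 0, -0.05, 0, -0.1, 0, 0, -0.05])

```text
clock: 9.52
tcp_pos: [0.5831, 0.0716, 0.02]
eef_rot: [-0.693, 0.721, 0.001, -0.001]
wrist_force: [-5.3, -0.5, 3.9]
grip_width: 0.0409
```

Run:
```python
from h import *
im=optics.snapshot('side'); cv2.imwrite('pics/s3.png',cv2.resize(im[220:370,200:400,::-1],None,fx=4,fy=4,interpolation=cv2.INTER_CUBIC))
```

```text
(no output)
```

View pics/s3.png

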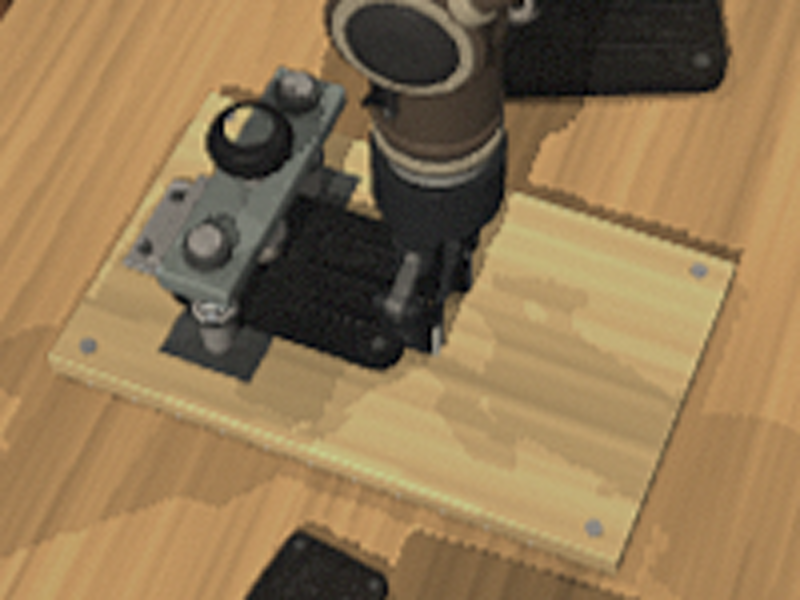

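The force is rising and the fingers have stopped at x=0.583, which fits the back stop to within the calibration error. I'll press a little more to square the plate, then back off and look.

Request:
play_rows(deltas=[0, -0.2, 0, 0, -0.05, 0, -0.2, 0, 0, -0.05, 0, -0.2, 0, 0, -0.05, 0, -0.2, 0, 0, -0.05])

```text
clock: 10.07
tcp_pos: [0.5831, 0.0715, 0.0196]
eef_rot: [-0.693, 0.721, 0.003, -0.003]
wrist_force: [-8.1, -0.2, 5.5]
grip_width: 0.0408
```

Request:
play_rows(deltas=[0, 0.5, 0, 0, -0.05, 0, 1, 0, 0, -0.05, 0, 2, 0, 0, -0.05, 0, 4, 0, 0, -0.05, 0, 6, -4, 0, -0.5, 0, 10, -10, 0, -1, 0, 14, -15, 0, -1, 0, 16, -18, 0, -1, 0, 16, -18, 0, -1, 0, 16, -18, 0, -1])

```text
clock: 11.32
tcp_pos: [0.4266, 0.0778, 0.2]
eef_rot: [-0.693, 0.721, -0.0, 0.0]
wrist_force: [-0.1, 0.1, -0.9]
grip_width: -0.0
```

Run:
```python
from h import *
im=optics.snapshot('top'); cv2.imwrite('pics/t4.png',cv2.resize(im[165:315,200:400,::-1],None,fx=4,fy=4,interpolation=cv2.INTER_CUBIC))
im=optics.snapshot('side'); cv2.imwrite('pics/s4.png',cv2.resize(im[220:370,200:400,::-1],None,fx=4,fy=4,interpolation=cv2.INTER_CUBIC))
```

```text
(no output)
```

View pics/t4.png

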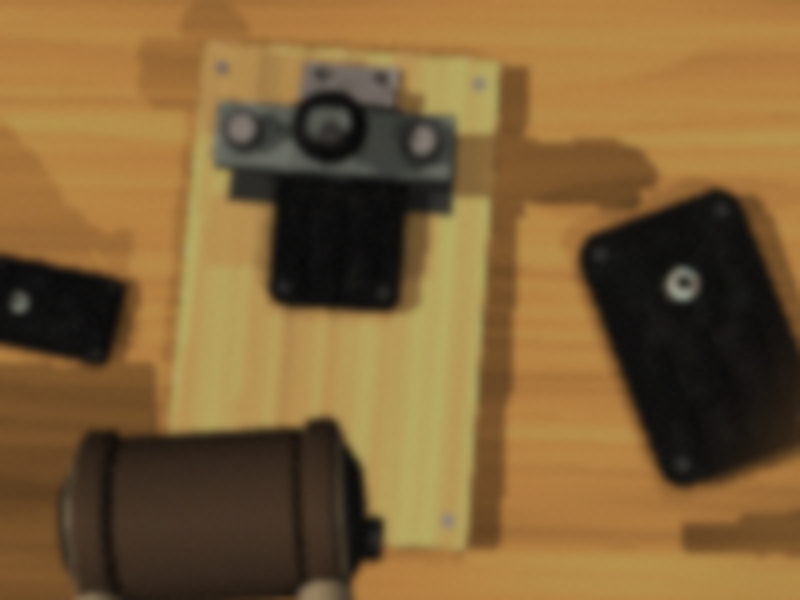

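View pics/s4.png

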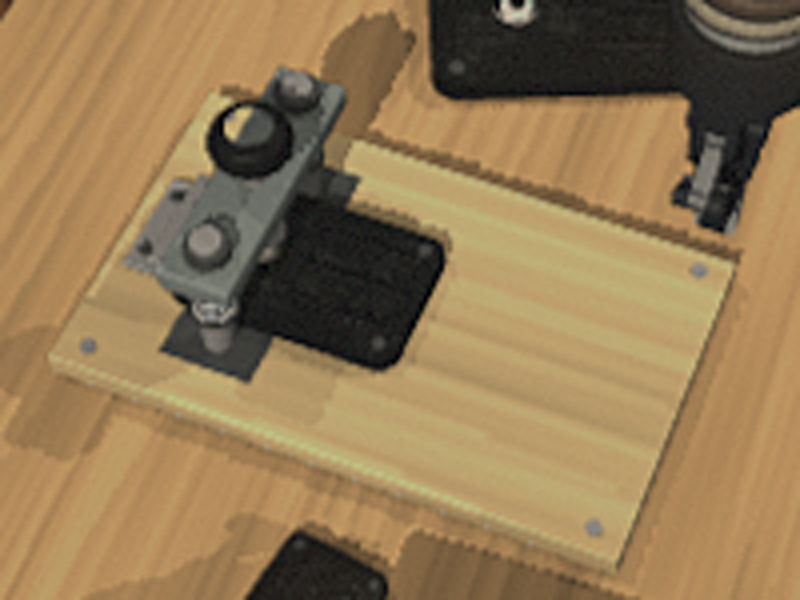

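Run:
```python
from h import *
T=np.array([.697,.067]);th=-.0405; Rs=np.array([[np.cos(th),-np.sin(th)],[np.sin(th),np.cos(th)]])
im=optics.snapshot('top').max(2).astype(float)
def cross(v,lo):  # subpixel first crossing to >70
    i=np.where(v>65)[0][0]; return lo+i-1+(65-v[i-1])/(v[i]-v[i-1])
P=[]
for c in range(275,295,2):
    P.append([c,cross(im[232:250,c],232)])
w=(ray('top',P,.03)[:,:2]-T)@Rs*1000; print(w[:,0].round(1), 'slope',np.polyfit(w[:,1],w[:,0],1))
for r in range(218,236,3):
    R_=cross(im[r,285:310],285); L_=285-cross(im[r,285:255:-1],0)
    w=(ray('top',[[L_,r],[R_,r]],.03)[:,:2]-T)@Rs*1000; print(w[:,1].round(1),w[:,1].mean().round(1))
print(togo([.6965,.0675,.175],-.0405-np.pi/2))
```

```text
[-102.8 -102.6 -102.3 -102.3 -102.6 -102.4 -102.5 -102.5 -102.4 -102.2] slope [-6.53688208e-03 -1.02492725e+02]
[ 46.5 -51. ] -2.3
[ 46.9 -47.5] -0.3
[ 47.  -47.6] -0.3
[ 46.8 -47.9] -0.6
[ 46.6 -48. ] -0.7
[ 46.  -47.6] -0.8
(array([ -0.07, -27.06,   2.3 ]), np.float64(0.0), np.float64(-1.611229553632925))
```

The plate is home: square to 0.007 rad, centred to about 0.5 mm, and its rear edge sits where the back stop should put it. Next I'll move over the knob with the fingers shut.

Request:
play_rows(deltas=[0, -4, 0, 0, -1, 0, -9, 0, 0, -1, 0, -14, 0, 0, -1, 0, -19, 0, 0, -1, 0, -24, 0, 0, -1, 0, -27, 0, 0, -1, 0, -27, 1.2, 0, -1, 0, -27, 2.3, 0, -1, 0, -27, 2.3, 0, -1, 0, -27, 2.3, 0, -1])

```text
clock: 12.72
tcp_pos: [0.6955, 0.0672, 0.1772]
eef_rot: [-0.693, 0.721, 0.0, -0.0]
wrist_force: [0.0, 0.4, -0.4]
grip_width: 0.0003
```

Run:
```python
from h import *
print(env.read_state()['tcp_pos'])
im=optics.snapshot('side'); cv2.imwrite('pics/s5.png',cv2.resize(im[200:350,200:400,::-1],None,fx=4,fy=4,interpolation=cv2.INTER_CUBIC))
```

```text
[0.69554809 0.06716875 0.17718636]
```

View pics/s5.png

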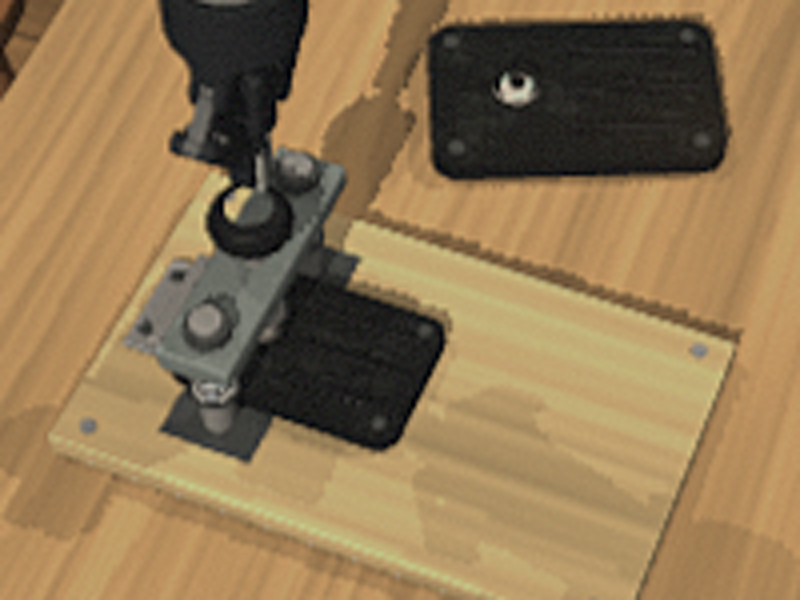

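The shut fingers are over the knob at crop (250,190), with a small gap. I'll press down in stages.

Request:
play_rows(deltas=[0, 0, 0.8, 0, -1, 0, 0, 1.6, 0, -1, 0, 0, 2, 0, -1, 0, 0, 2.3, 0, -1, 0, 0, 2.6, 0, -1, 0, 0, 2.9, 0, -1, 0, 0, 2.9, 0, -1])

```text
clock: 13.65
tcp_pos: [0.6964, 0.067, 0.1487]
eef_rot: [-0.693, 0.721, -0.0, 0.0]
wrist_force: [-1.4, -0.3, 3.8]
grip_width: 0.0002
```

Request:
play_rows(deltas=[0, 0, 0.3, 0, -1, 0, 0, 0.6, 0, -1, 0, 0, 0.8, 0, -1, 0, 0, 0.8, 0, -1])

```text
clock: 14.15
tcp_pos: [0.6966, 0.067, 0.1403]
eef_rot: [-0.693, 0.721, -0.0, 0.0]
wrist_force: [-1.4, 0.3, 4.2]
grip_width: 0.0001
```

Request:
play_rows(deltas=[0, 0, 0.2, 0, -1, 0, 0, 0.4, 0, -1, 0, 0, 0.5, 0, -1, 0, 0, 0.6, 0, -1, 0, 0, 0.6, 0, -1])

```text
clock: 14.78
tcp_pos: [0.6966, 0.067, 0.1358]
eef_rot: [-0.693, 0.721, -0.0, 0.0]
wrist_force: [-3.8, -1.1, 9.3]
grip_width: -0.0002
```

Request:
play_rows(deltas=[0, 0, 0.1, 0, -1, 0, 0, 0.2, 0, -1, 0, 0, 0.2, 0, -1])

```text
clock: 15.15
tcp_pos: [0.6966, 0.067, 0.1339]
eef_rot: [-0.693, 0.721, -0.0, 0.0]
wrist_force: [-4.9, -0.1, 9.6]
grip_width: 0.0001
```

Request:
play_rows(deltas=[0, 0, 0.1, 0, -1, 0, 0, 0.2, 0, -1, 0, 0, 0.2, 0, -1])

```text
clock: 15.52
tcp_pos: [0.6966, 0.0671, 0.133]
eef_rot: [-0.693, 0.721, -0.0, 0.0]
wrist_force: [-5.7, -0.5, 12.8]
grip_width: -0.0001
```

Request:
play_rows(deltas=[0, 0, 0.1, 0, -1, 0, 0, 0.2, 0, -1, 0, 0, 0.2, 0, -1, 0, 0, 0.2, 0, -1])

```text
clock: 16.02
tcp_pos: [0.6967, 0.067, 0.133]
eef_rot: [-0.693, 0.721, -0.0, 0.0]
wrist_force: [-8.4, -0.9, 19.5]
grip_width: -0.0002
```

A hard stop at z=0.133 means the head is down 0.019 m with the force rising to 19.5 N, so the grommet is fully home. Now I'll release straight up and retreat.

Request:
play_rows(deltas=[0, 0, -0.5, 0, -1, 0, 0, -1, 0, -1, 0, 0, -1.5, 0, -1, 0, 0, -2, 0, -1, 0, 0, -2.5, 0, -1, 0, 0, -4, 0, -1, 0, 0, -7, 0, -1, 0, 0, -10, 0, -1, 0, 5, -10, 0, -1, 0, 10, -10, 0, -1, 0, 15, -10, 0, -1, 0, 20, -10, 0, -1])

```text
clock: 17.52
tcp_pos: [0.4951, 0.0751, 0.2285]
eef_rot: [-0.693, 0.721, -0.0, 0.0]
wrist_force: [0.2, -0.9, -0.1]
grip_width: -0.0001
```

Request:
play_rows(deltas=[0, 4, 0, 0, -1, 0, 8, 0, 0, -1, 0, 8, 0, 0, -1, 0, 8, 0, 0, -1])

```text
clock: 18.02
tcp_pos: [0.4178, 0.0783, 0.2291]
eef_rot: [-0.693, 0.721, -0.001, 0.001]
wrist_force: [-0.4, 0.4, 0.4]
grip_width: 0.0001
```

Run:
```python
from h import *
s=env.read_state();print(s['clock'],s['tcp_pos'],s['wrist_force'])
T=np.array([.697,.067]);th=-.0405; Rs=np.array([[np.cos(th),-np.sin(th)],[np.sin(th),np.cos(th)]])
o=optics.snapshot('top'); im=o.max(2).astype(float)
cv2.imwrite('pics/t6.png',cv2.resize(o[165:315,200:400,::-1],None,fx=4,fy=4,interpolation=cv2.INTER_CUBIC))
P=[]
for c in range(275,295,2):
    v=im[232:250,c]; i=np.where(v>65)[0][0]; P.append([c,232+i-1+(65-v[i-1])/(v[i]-v[i-1])])
w=(ray('top',P,.03)[:,:2]-T)@Rs*1000; print('slope',np.polyfit(w[:,1],w[:,0],1))
o=optics.snapshot('side'); cv2.imwrite('pics/s6.png',cv2.resize(o[220:370,200:400,::-1],None,fx=4,fy=4,interpolation=cv2.INTER_CUBIC))
a=cv2.imread('pics/side0.png')[250:280,235:290,::-1].astype(int); print('head diff vs start',np.abs(a-o[250:280,235:290]).mean())
```

```text
18.025 [0.4178073  0.07833187 0.22909883] [-0.4336096   0.42663325  0.3958795 ]
slope [-6.83737893e-03 -1.02542490e+02]
head diff vs start 7.393939393939394
```

View pics/s6.png

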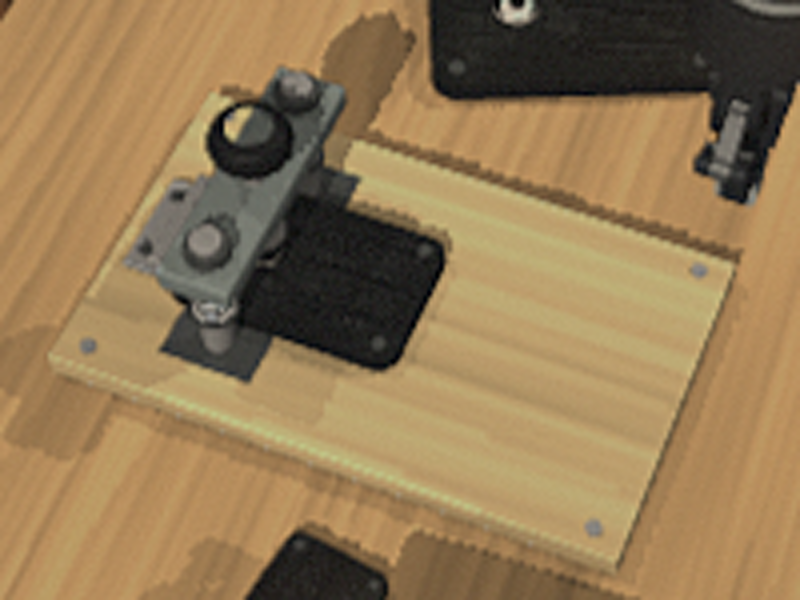

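View pics/t6.png

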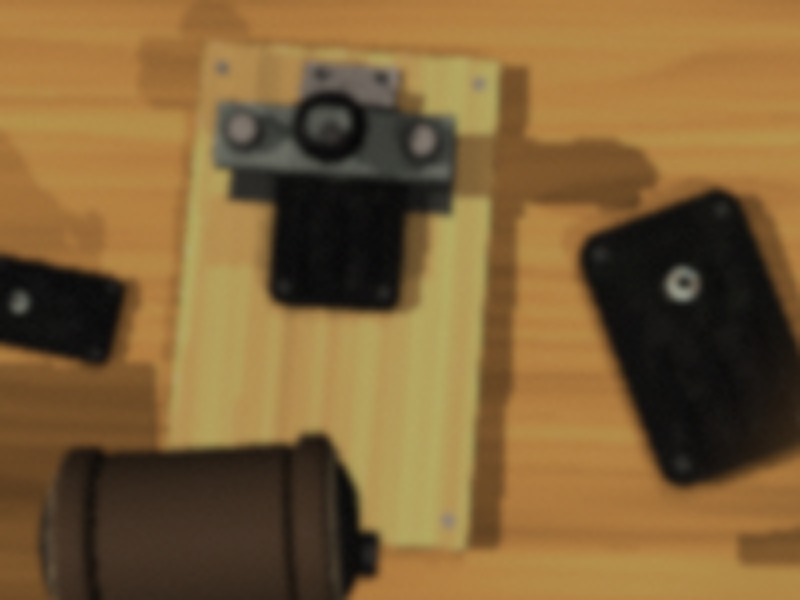

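The head is back up: the knob is at side crop (250,138), where it was at the start. The plate's rear edge hasn't moved since before the press and is square. Handing in.

```bash
python3 -c "
from rig import env
print(env.job_done())"
```

```text
the job is handed in; nothing more can be done
None
```

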